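# Send two sample canisters through the tipping sorter

### The arm

A 7-joint arm with a two-finger parallel gripper is mounted at the origin on the work surface. World frame = base frame: x ahead of the robot, y to its left, z up, the work surface at z = 0. Lengths are in m, angles in rad, forces in N, time in s.
With the tool pointing down it reaches from about 0.4 to 0.875 m from the base axis. Payload 6.5 kg.
Tool frame: the origin (TCP) lies midway between the tips of the shut fingers; the grasp point (between the pads) lies arm.pinch_z behind it (arm.pinch_z is the distance from the TCP to the grasp point, in m); z points along the fingers, y is the line along which they close (so a half turn about z gives the same grasp; the last joint's range is limited). The gripper opens to 88 mm and grips with 3 to 60 N. Pads are 18 mm wide; open, the fingers measure 123 mm over their backs; the gripper's body (75 mm by 187 mm) begins 45 mm behind the grasp point.
Start: joints at [1.184, 0.536, -0.004, 1.538, 0.003, 1.067, -0.071], TCP at [0.205, -0.617, 0.239] pointing down, gripper open.
Joint ranges: [-2.7, 2.7], [-0.37, 2.16], [-1.27, 1.26], [0.24, 2.4], [-1.31, 4.45], [0.19, 1.91], [-2.76, 2.76]. Speed limits (rad/s): [2.39, 2.39, 3.14, 3.14, 3.14, 3.14, 3.14].

### API

Orientations are given as a unit quaternion [w, x, y, z].
In Python, from bench import state, viewer, ticket, arm gives the robot as it stands. The module is installed in compiled form; this text tells all that it offers.
- The arm moves only by the shell command python3 -m jog 'ROWS' [FORCE]. ROWS is JSON, a list of rows, each a list of 7 numbers: the shift along the tool's x, y, z in m, then the turn, a rotation vector about the tool's x, y, z in degrees, then the opening, from 0 (shut) to 1 (fully open). A call has 1 to 20 rows; each row is the pose to reach, as a shift and turn from the pose commanded when the call began, along the tool's axes at that moment; what a row does not reach only later rows make up. A row lasts 1/10 s, in which the tool goes at most 50 mm and 8.59 degrees, less where a joint would pass 70% of its speed; a pose out of reach is approached as far as the arm can. A call with a gripper value outside its range is refused whole. The fingers move at their own pace and stop on an object; FORCE is the grip in N (left out, the last holds). Time passes only in rows, so rows that repeat a pose let the fingers close. It gives the time, the measured TCP pose, the force, the opening and the grip force at its end, in the units of the state.
- state(): the state, without advancing time (a new reading comes with each control period).
- viewer.get_image(name): name is "scene" or "top" or "wrist"; returns (picture, depth): 384x512x3 uint8, blue, green, red; 384x512 float32, m along the optical axis (not along the pixel's ray), 0 where there is no reading.
- viewer.camera_params(name): a dict with "fov_y" (degrees; the focal length in pixels is half the picture's height over the tangent of half this angle, whatever the lens; pixels are square), "cx", "cy" (the principal point, pixels), "xyz" and "orientation" of the camera in the world. Camera axes: x right, y up, looking along -z (the intrinsics and any distortion apply to the point x, -y, -z); pixel columns grow to the right and rows downward; lengths in m; the calibration is good to about 2 mm. A picture is of the moment at which its call begins: read the wrist's pose just before it. camera_params takes no time and is no camera call; for the wrist camera it gives the pose at the moment of the call.
- ticket.sign_off(): hands the job in; it is judged then, once.
The state is a dict: "t": time; "joint_positions": joint angles; "joint_vel": joint speeds; "effort": joint torques, N m; "ee_pos": TCP position; "eef_rot": TCP orientation; "ft_force": force on the tool from outside, world axes, zero at the start; "ft_torque": the same for the moment, N m; "width": opening from 0.0 (shut) to 1.0 (fully open); "gripper_force": force on a finger pad.
Only numpy, scipy, OpenCV 4.12 (cv2) and the standard library are available. Lean on these libraries where they do the work, as an engineer would, in place of code of your own. Each camera call takes 0.05 s, during which the arm holds its last target. There are 200 camera calls.

### The job

Use the tipping sorter to sort two sample canisters: first the blue-banded one into the blue bin, then the red-banded one into the red bin. Lower each gently onto the tray without dropping it, lying across the tray on the half next to its bin, and let go so that its own weight tips the tray and it rolls in; do not push the tray with the gripper, and let the tray swing back level before loading the second. Leave the yellow canister, the vials, the beaker and the bottle where they stand.

Things in the scene. Friction and masses are not known exactly. Their poses are not given: they have to be found in the camera images.
- blue: sealed canister lying on its side: white cylinder 44 mm in diameter, 110 mm long, about 0.22 kg, blue band 30 mm wide round each end. Origin at its centre; x along its length (either way), y and z turn as it rolls. Starts level on a fixed grey cradle (90 x 44 mm, 14 mm high, parallel to it, no wider than it), centre 32 mm above the table.
- red: sealed canister lying on its side: white cylinder 44 mm in diameter, 110 mm long, about 0.22 kg, red band 30 mm wide round each end. Origin at its centre; x along its length (either way), y and z turn as it rolls. Starts level on a fixed grey cradle (90 x 44 mm, 14 mm high, parallel to it, no wider than it), centre 32 mm above the table.
- yellow: sealed canister lying on its side: white cylinder 44 mm in diameter, 110 mm long, about 0.22 kg, yellow band 30 mm wide round each end. Origin at its centre; x along its length (either way), y and z turn as it rolls. Starts level on a fixed grey cradle (90 x 44 mm, 14 mm high, parallel to it, no wider than it), centre 32 mm above the table. It stays there.
- sorter: the tipping sorter: fixed aluminium frame, foot 190 x 190 mm, with two posts 105 mm high at x = +-85 mm that carry the pivoting tray. Origin at the centre of its underside, on the table; z up, x along the pivot, y along the tray from bin to bin, the way the canisters roll. The bins' centres lie 180 mm from the origin along y, one on each side.
- tray_mid (a point): middle of the steel tray's upper face, over the pivot, 95 mm above the table; axes as the sorter's, tilting with the tray. The tray is 250 mm long (y), 140 mm wide (x). Side rails 14 mm high leave 130 mm for the canister, whose length lies along x. A black ridge 6 mm thick, 8 mm high parts the halves; a half's middle is 65 to 70 mm from it. A canister on the level tray has its centre 22 mm above the face.
- tray (a joint): tilt of the tray in rad about its pivot, 89 mm above the table: 0 level, + the sorter's +y end is down, - the -y end; stops at +-0.2 (end 25 mm lower). A weak spring (0.35 N m/rad) centres the empty tray; it gives way under about 1 N. A canister let go on one half tips it and rolls off into the bin in about a second; the tray is level again within a second more.
- blue_bin: blue open bin, fixed at one end of the sorter (which end varies), 150 mm in its x, 130 mm in its y (the direction of the sorter's y), 60 mm high, 4 mm walls, square to the sorter. Origin at the centre of its underside.
- red_bin: red open bin, fixed at one end of the sorter (which end varies), 150 mm in its x, 130 mm in its y (the direction of the sorter's y), 60 mm high, 4 mm walls, square to the sorter. Origin at the centre of its underside.
- vial: small amber vial with a black cap, 24 mm diameter, 60 mm high, standing between the cradles; bystander. Origin at the centre of its underside.
- vial2: small amber vial with a white cap, 24 mm diameter, 60 mm high, standing between the cradles; bystander. Origin at the centre of its underside.
- beaker: glass beaker, 70 mm diameter, 90 mm high, left of the cradles; bystander. Origin at the centre of its underside.
- wash_bottle: white bottle with a red cap, 72 mm diameter, 170 mm high, right of the cradles; bystander. Origin at the centre of its underside.
Things that resemble listed ones, but are neither listed nor needed, are in the scene too. What is shaped like the red but purple is not meant.

How it is judged:
By the outcome, as a careful person would: the job done as asked, in the order asked, and still so for the second after the job is handed in, with the robot touching nothing.
It also fails if it takes over 70 s, if anything falls off the work surface, if the arm or the gripper's body presses on something with over 40 N, if the wrist force passes 120 N, or if a joint passes its speed limit or range.

## Working session

There is one attempt and no reset: what is moved stays moved. The work goes in short steps, Python scripts to look and compute and a shell command to move; the robot and the scene stay as the last step left them, time stands still between calls to the robot, and variables do not carry over. Pictures are saved under pics/ and viewed, at most 10 in all, crops included, and the job is handed in when it is done.

```bash
mkdir -p pics; python3 - <<'E'
from bench import state, viewer, ticket, arm
import cv2,numpy as np
s=state();print({k:np.round(v,3).tolist() for k,v in s.items()},arm.pinch_z)
for n in("scene","top"):
    print(n,viewer.camera_params(n)); im,d=viewer.get_image(n); cv2.imwrite(f"pics/{n}0.png",im); np.save(f"pics/{n}0d.npy",d)
print(viewer.camera_params("wrist"))
E
```

```text
{'t': 0.0, 'joint_positions': [1.184, 0.537, -0.004, 1.539, 0.003, 1.067, -0.071], 'joint_vel': [0.001, -0.0, -0.002, 0.002, 0.0, -0.0, -0.001], 'effort': [-0.001, -57.098, 0.991, -25.16, -0.056, 0.018, 0.0], 'ee_pos': [0.205, -0.616, 0.238], 'eef_rot': [-0.001, 0.987, 0.16, -0.0], 'ft_force': [0.136, -0.909, 0.111], 'ft_torque': [0.06, -0.026, -0.056], 'gripper_force': 0.0, 'width': 1.001} 0.0187
scene {'fov_y': 50.86184151911727, 'cx': 254.75351963975987, 'cy': 195.40368182775387, 'xyz': array([0.95767121, 0.55250926, 0.89573268]), 'orientation': array([0.30560634, 0.11458678, 0.32956769, 0.88592312])}
top {'fov_y': 51.50616346519204, 'cx': 256.9709074349249, 'cy': 196.4244184298923, 'xyz': array([0.31414944, 0.01257467, 1.28873902]), 'orientation': array([ 0.70945754,  0.05874391, -0.06471338, -0.69930775])}
{'fov_y': 60.62476405658177, 'cx': 258.8376266328391, 'cy': 192.36596901289437, 'xyz': array([ 0.27850079, -0.59275906,  0.38410618]), 'orientation': array([ 0.80170562, -0.1216279 ,  0.08865347, -0.57845944])}
```

View pics/top0.png

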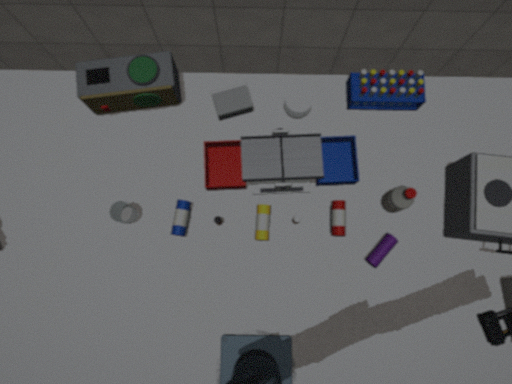

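View pics/scene0.png

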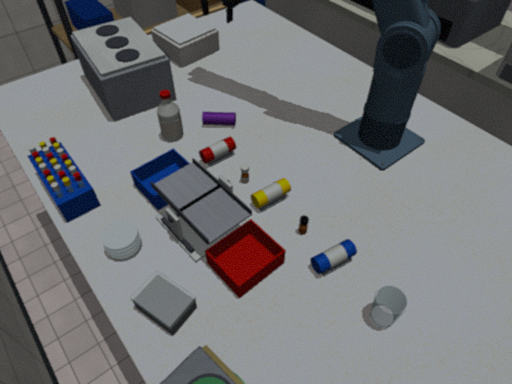

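The top view shows blue canister (181,218), yellow (263,222), red (338,218), and purple decoy (382,250). The red bin is at (225,165), the tray at (281,158) and the blue bin at (338,161). The red one meant is the one with a white middle and red bands at (338,218); the purple cylinder and the bottle's red cap (410,193) don't fit. The scene view agrees: blue (333,256), red (217,150).

```bash
cat > h.py <<'E'
import cv2,numpy as np
from scipy.spatial.transform import Rotation as R
from bench import state, viewer
def rot(q): return R.from_quat(np.r_[q[1:],q[0]])
def rays(uv,p):
    uv=np.atleast_2d(uv).astype(float); f=192/np.tan(np.radians(p["fov_y"]/2))
    c=np.c_[(uv[:,0]-p["cx"])/f,-(uv[:,1]-p["cy"])/f,-np.ones(len(uv))]
    return rot(p["orientation"]).apply(c)      # scale: depth 1
def plane(uv,p,z):
    d=rays(uv,p); return p["xyz"]+d*((z-p["xyz"][2])/d[:,2])[:,None]
def cloud(d,p):
    v,u=np.mgrid[:384,:512]; return (p["xyz"]+rays(np.c_[u.ravel(),v.ravel()],p)*d.reshape(-1,1)).reshape(384,512,3)
HUE={"blue":(105,130),"red":(170,190),"yellow":(20,35)}
def mask(im,c):
    h=cv2.cvtColor(im,cv2.COLOR_BGR2HSV); hh=h[...,0].astype(int); lo,hi=HUE[c]
    if c=="red": hh=np.where(hh<10,hh+180,hh)
    return ((hh>=lo)&(hh<=hi)&(h[...,1]>120)&(h[...,2]>50)).astype(np.uint8)
def blobs(im,c,a=15):
    n,l,s,ce=cv2.connectedComponentsWithStats(mask(im,c)); return [(ce[i],s[i,4],l==i) for i in range(1,n) if s[i,4]>=a]
E
python3 - <<'E'
from h import *
for n in("top","scene"):
    p=viewer.camera_params(n); im=cv2.imread(f"pics/{n}0.png"); d=np.load(f"pics/{n}0d.npy"); C=cloud(d,p)
    for c in HUE:
        for ce,a,m in blobs(im,c):
            q=C[m&(d>0)]
            print(n,c,ce.round(1),a,"plane.032",plane(ce,p,.032)[0].round(3),"cloud med",np.median(q,0).round(3) if len(q) else None, "zmax",np.percentile(q[:,2],95).round(3) if len(q) else None)
    m=(abs(C[...,2]-.095)<.007)&(d>0)&(C[...,0]>.3)&(C[...,0]<.8)&(abs(C[...,1])<.35)
    k,l,s,ce=cv2.connectedComponentsWithStats(m.astype(np.uint8)); i=1+np.argmax(s[1:,4])
    print("tray",ce[i],s[i,4],cv2.minAreaRect((C[l==i][:,:2]*1000).astype(np.float32)))
crop=cv2.imread("pics/top0.png")[120:280,150:430]; cv2.imwrite("pics/crop.png",cv2.resize(crop,(784,448),interpolation=2))
E
```

```text
top blue [382.3  95.5] 1489 plane.032 [ 0.888 -0.414  0.032] cloud med [ 0.866 -0.402  0.071] zmax 0.087
top blue [385.2  75.4] 17 plane.032 [ 0.961 -0.427  0.032] cloud med [ 0.938 -0.41   0.074] zmax 0.1
top blue [412.6  75.9] 15 plane.032 [ 0.96  -0.52   0.032] cloud med [ 0.936 -0.501  0.074] zmax 0.102
top blue [348.6 140.3] 41 plane.032 [ 0.729 -0.296  0.032] cloud med [ 0.731 -0.302  0.057] zmax 0.063
top blue [337.4 162.2] 1273 plane.032 [ 0.653 -0.257  0.032] cloud med [ 0.66  -0.263  0.005] zmax 0.055
top blue [183.1 204.5] 92 plane.032 [0.506 0.239 0.032] cloud med [0.504 0.235 0.052] zmax 0.057
top blue [178.3 230.1] 104 plane.032 [0.425 0.25  0.032] cloud med [0.423 0.246 0.052] zmax 0.056
top red [381.9  71.9] 21 plane.032 [ 0.973 -0.416  0.032] cloud med [ 0.928 -0.388  0.117] zmax 0.121
top red [410.3  72.2] 20 plane.032 [ 0.974 -0.513  0.032] cloud med [ 0.93  -0.477  0.117] zmax 0.12
top red [372.8  80.8] 20 plane.032 [ 0.94  -0.384  0.032] cloud med [ 0.897 -0.357  0.118] zmax 0.121
top red [401.4  81. ] 21 plane.032 [ 0.941 -0.481  0.032] cloud med [ 0.899 -0.448 
[... 4067 characters left out ...]
 -0.416  0.116] zmax 0.12
scene yellow [ 67.7 162.6] 41 plane.032 [ 0.862 -0.488  0.032] cloud med [ 0.872 -0.386  0.117] zmax 0.119
scene yellow [ 50.3 178.6] 45 plane.032 [ 0.928 -0.454  0.032] cloud med [ 0.93  -0.356  0.116] zmax 0.119
scene yellow [ 65.8 180.6] 49 plane.032 [ 0.895 -0.419  0.032] cloud med [ 0.901 -0.324  0.116] zmax 0.119
scene yellow [284. 185.] 121 plane.032 [ 0.405 -0.014  0.032] cloud med [ 0.415 -0.001  0.051] zmax 0.056
scene yellow [259.3 198.7] 205 plane.032 [ 0.493 -0.017  0.032] cloud med [ 0.501 -0.008  0.046] zmax 0.055
tray [201.90966887 201.6386755 ] 3775 ((654.0145263671875, -70.73597717285156), (143.7467498779297, 253.36874389648438), 4.009308338165283)
```

View pics/crop.png

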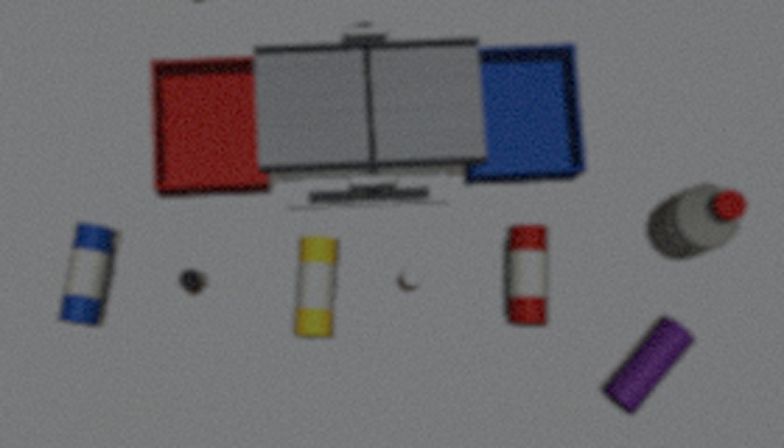

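Wide-mouthed contenders resolved: the crop confirms blue-banded (181,218), red-banded with white middle (338,218), and plain purple (382,250, not meant); blue bin is right (-y), red bin left (+y). Measured: blue (0.465,0.244), axis -7.7°; red (0.471,-0.255), -1.4°; tray middle (0.652,-0.070), 3.5°.

```bash
python3 -m jog '[[0.04,-0.026,0,0,0,5,1],[0.08,-0.05,0,0,0,10,1],[0.12,-0.077,0,0,0,15,1],[0.16,-0.103,0,0,0,20,1],[0.2,-0.13,0,0,0,26,1],[0.24,-0.155,0,0,0,26,1],[0.28,-0.18,0,0,0,26,1],[0.32,-0.206,0,0,0,26,1],[0.36,-0.232,0,0,0,26,1],[0.395,-0.255,0,0,0,26,1],[0.407,-0.303,0,0,0,26,1],[0.419,-0.351,0,0,0,26,1],[0.431,-0.4,0,0,0,26,1],[0.443,-0.448,0,0,0,26,1],[0.455,-0.496,0,0,0,26,1],[0.467,-0.544,0,0,0,26,1],[0.479,-0.592,0,0,0,26,1],[0.491,-0.64,0,0,0,26,1],[0.503,-0.69,0,0,0,26,1],[0.514,-0.736,0,0,0,26,1]]' 30
python3 - <<'E'
from h import *
im,d=viewer.get_image("wrist"); im,d=viewer.get_image("wrist"); p=viewer.camera_params("wrist"); s=state()
cv2.imwrite("pics/w1.png",im); C=cloud(d,p)
for ce,a,m in blobs(im,"blue",100):
    q=C[m&(d>0)]; print(ce.round(),a,plane(ce,p,.032)[0].round(4),np.median(q,0).round(4))
print(s["t"],s["ee_pos"],s["eef_rot"],s["joint_positions"].round(2) if hasattr(s["joint_positions"],"round") else s["joint_positions"])
E
```

```text
t: 2.1
ee_pos: [0.46, 0.2456, 0.2386]
eef_rot: [0.0, 0.998, -0.066, -0.0]
ft_force: [0.5, 0.2, -0.1]
width: 0.997
gripper_force: 0.0
[271. 118.] 1285 [0.5056 0.233  0.032 ] [0.5073 0.2335 0.052 ]
[268. 195.] 944 [0.4213 0.2463 0.032 ] [0.4277 0.2463 0.0523]
2.2 [0.45823232 0.25149125 0.2387805 ] [-2.13982989e-03  9.98123007e-01 -6.12015604e-02 -5.03670221e-04] [-0.33  0.34 -0.31  1.86  0.12  0.96 -2.39]
```

View pics/w1.png

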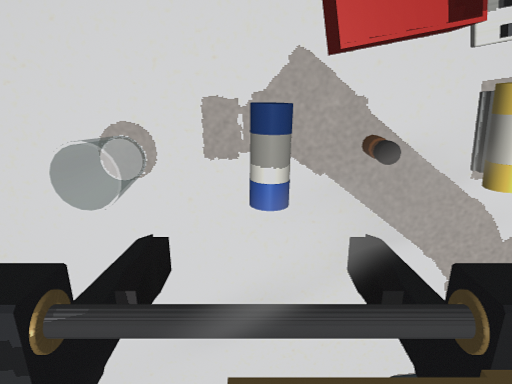

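The wrist view shows the blue canister at (270,155), with bands at (271,118) and (268,195), between the fingers and clear of the beaker and the vial. Descending onto it.

```bash
python3 -m jog '[[0.006,0.002,0,0,0,1.3,1],[0.006,0.002,0.03,0,0,1.3,1],[0.006,0.002,0.06,0,0,1.3,1],[0.006,0.002,0.09,0,0,1.3,1],[0.006,0.002,0.12,0,0,1.3,1],[0.006,0.002,0.15,0,0,1.3,1],[0.006,0.002,0.175,0,0,1.3,1],[0.006,0.002,0.195,0,0,1.3,1],[0.006,0.002,0.21,0,0,1.3,1],[0.006,0.002,0.221,0,0,1.3,1],[0.006,0.002,0.221,0,0,1.3,1],[0.006,0.002,0.221,0,0,1.3,1]]' 30
```

```text
t: 3.4
ee_pos: [0.4668, 0.2408, 0.0181]
eef_rot: [-0.0, 0.997, -0.078, 0.0]
ft_force: [0.8, 0.1, 0.4]
width: 1.0
gripper_force: 0.0
```

```bash
python3 -m jog '[[0,0,0,0,0,0,0.4],[0,0,0,0,0,0,0.4],[0,0,0,0,0,0,0.4],[0,0,0,0,0,0,0.4],[0,0,0,0,0,0,0.4],[0,0,0,0,0,0,0.4],[0,0,0,0,0,0,0.4],[0,0,0,0,0,0,0.4]]' 30
python3 -m jog '[[0,0,-0.01,0,0,0,0.4],[0,0,-0.03,0,0,0,0.4],[0,0,-0.06,0,0,0,0.4],[0,0,-0.09,0,0,0,0.4],[0,0,-0.12,0,0,0,0.4],[0,0,-0.15,0,0,0,0.4],[0,0,-0.17,0,0,0,0.4],[0,0,-0.17,0,0,0,0.4],[0,0,-0.17,0,0,0,0.4]]'
```

```text
t: 4.2
ee_pos: [0.467, 0.2432, 0.0182]
eef_rot: [-0.002, 0.997, -0.077, 0.001]
ft_force: [0.2, 4.9, 0.7]
width: 0.492
gripper_force: 30.0
t: 5.1
ee_pos: [0.4658, 0.24, 0.1871]
eef_rot: [0.001, 0.997, -0.078, -0.0]
ft_force: [0.3, -0.2, -3.5]
width: 0.492
gripper_force: 29.9
```

```bash
python3 -m jog '[[0.01,0.018,-0.01,0,0,-2,0.4],[0.027,0.05,-0.02,0,0,-4,0.4],[0.045,0.085,-0.02,0,0,-6,0.4],[0.064,0.12,-0.02,0,0,-8,0.4],[0.083,0.155,-0.02,0,0,-10,0.4],[0.102,0.19,-0.02,0,0,-12.5,0.4],[0.121,0.225,-0.02,0,0,-12.5,0.4],[0.14,0.26,-0.02,0,0,-12.5,0.4],[0.158,0.293,-0.02,0,0,-12.5,0.4],[0.174,0.322,-0.02,0,0,-12.5,0.4],[0.185,0.342,-0.02,0,0,-12.5,0.4],[0.191,0.352,-0.02,0,0,-12.5,0.4],[0.191,0.352,-0.02,0,0,-12.5,0.4],[0.191,0.352,-0.02,0,0,-12.5,0.4]]'
cat > tray.py <<'E'
from h import *
import sys
im,d=viewer.get_image("wrist"); p=viewer.camera_params("wrist"); s=state(); C=cloud(d,p)
cv2.imwrite(sys.argv[1],im)
print(s["t"],s["ee_pos"].round(4),s["eef_rot"].round(4),s["ft_force"])
g=cv2.cvtColor(im,cv2.COLOR_BGR2GRAY)
B=(d>0)&(abs(C[...,0]-.65)<.12)&(abs(C[...,1]+.07)<.16)
m=B&(abs(C[...,2]-.095)<.004); print("face z",np.median(C[m][:,2]),m.sum(), "x",np.percentile(C[m][:,0],[1,99]),"y",np.percentile(C[m][:,1],[1,99]))
r=B&(C[...,2]>.099)&(C[...,2]<.112)&(abs(C[...,1]+.07)<.02)&(abs(C[...,0]-.65)<.06); q=C[r]
if len(q)>20:
    k=np.polyfit(q[:,0],q[:,1],1); print("ridge",len(q),q.mean(0),"slope deg",np.degrees(np.arctan(k[0])),"y at x=.652",np.polyval(k,.652))
E
python3 tray.py pics/w2.png
```

```text
t: 6.5
ee_pos: [0.5997, -0.1347, 0.2067]
eef_rot: [-0.001, 0.999, 0.032, -0.001]
ft_force: [-0.7, -0.1, -3.1]
width: 0.489
gripper_force: 29.9
6.55 [ 0.5999 -0.1342  0.2071] [-7.000e-04  9.995e-01  3.240e-02 -7.000e-04] [-0.25106677 -0.24704305 -2.09098585]
face z 0.09562418340455925 49493 x [0.58161417 0.71991038] y [-0.19369302  0.05194232]
ridge 1559 [ 0.65439786 -0.07141157  0.10327344] slope deg 3.257221097021501 y at x=.652 -0.07154803056549372
```

View pics/w2.png

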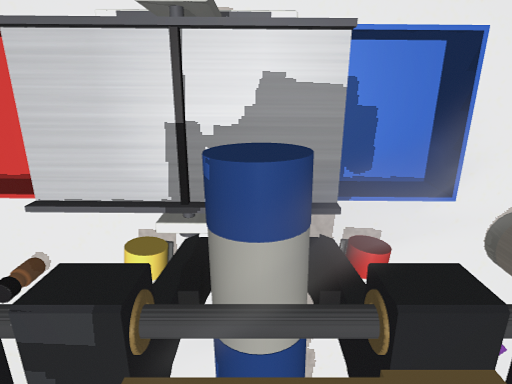

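The wrist view shows the blue canister held straight (258,240), the ridge at (180,115), and the level tray with the blue bin beyond it at right (415,110). Moving over the blue half and down to just above it.

```bash
python3 -m jog '[[0.015,0.003,0,0,0,0,0.4],[0.035,0.006,0,0,0,0,0.4],[0.05,0.009,0,0,0,0,0.4],[0.0566,0.009,0.01,0,0,0,0.4],[0.0566,0.009,0.03,0,0,0,0.4],[0.0566,0.009,0.05,0,0,0,0.4],[0.0566,0.009,0.07,0,0,0,0.4],[0.0566,0.009,0.085,0,0,0,0.4],[0.0566,0.009,0.093,0,0,0,0.4],[0.0566,0.009,0.093,0,0,0,0.4],[0.0566,0.009,0.093,0,0,0,0.4],[0.0566,0.009,0.093,0,0,0,0.4]]'
python3 - <<'E'
from h import *
im,d=viewer.get_image("scene"); p=viewer.camera_params("scene"); C=cloud(d,p); s=state()
cv2.imwrite("pics/s2.png",cv2.resize(im[90:300,90:370],(784,588)))
print(s["ee_pos"].round(4),s["ft_force"])
E
```

```text
t: 7.75
ee_pos: [0.6583, -0.1419, 0.1158]
eef_rot: [0.0, 1.0, 0.031, 0.001]
ft_force: [0.2, 0.6, -1.9]
width: 0.494
gripper_force: 29.9
[ 0.6582 -0.142   0.1158] [ 0.76071041 -0.40805703 -2.37126468]
```

View pics/s2.png

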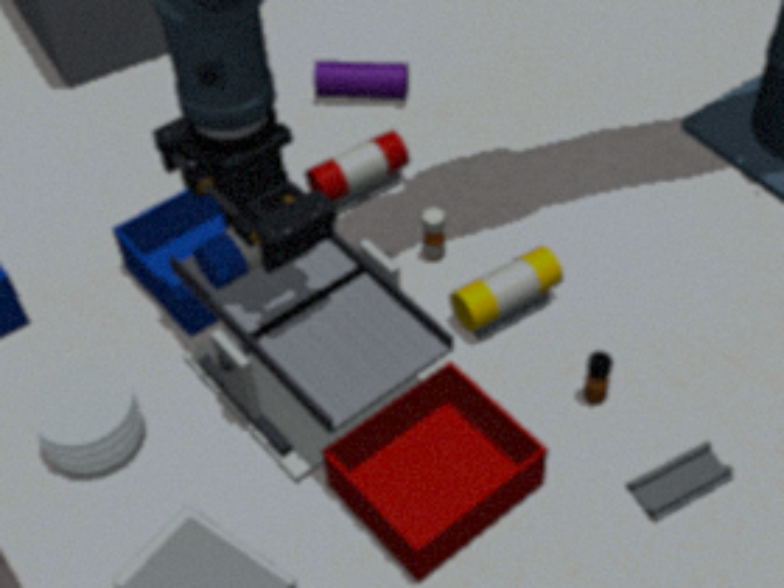

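The crop shows the canister over the blue half (215,260), tray level, everything else in place. Final slow lowering.

```bash
python3 -m jog '[[-0.001,-0.002,0.004,0,0,0,0.4],[-0.001,-0.002,0.007,0,0,0,0.4],[-0.001,-0.002,0.009,0,0,0,0.4],[-0.001,-0.002,0.01,0,0,0,0.4],[-0.001,-0.002,0.011,0,0,0,0.4],[-0.001,-0.002,0.012,0,0,0,0.4],[-0.001,-0.002,0.012,0,0,0,0.4],[-0.001,-0.002,0.012,0,0,0,0.4],[-0.001,-0.002,0.012,0,0,0,0.4]]'; python3 -c "
from h import *
print(state()['ft_force'],state()['ee_pos'])"
```

```text
t: 8.7
ee_pos: [0.6564, -0.14, 0.1028]
eef_rot: [0.0, 1.0, 0.031, 0.0]
ft_force: [0.2, 0.1, -2.9]
width: 0.491
gripper_force: 29.9
[ 0.20334401  0.11010632 -2.86415619] [ 0.65642428 -0.13995882  0.10275531]
```

```bash
python3 -m jog '[[0,0,0,0,0,0,0.9],[0,0,0,0,0,0,0.9]]'
```

```text
t: 8.9
ee_pos: [0.6568, -0.1401, 0.1032]
eef_rot: [0.0, 1.0, 0.031, 0.0]
ft_force: [-0.6, -0.9, 0.5]
width: 0.65
gripper_force: 0.0
```

Pads are clear (≈7 mm each side), so lift straight up now.

```bash
python3 -m jog '[[0,0,-0.02,0,0,0,0.9],[0,0,-0.06,0,0,0,0.9],[0,0,-0.105,0,0,0,0.9],[0,0,-0.14,0,0,0,0.9],[0,0,-0.14,0,0,0,0.9],[0,0,-0.14,0,0,0,0.9],[0,0,-0.14,0,0,0,0.9],[0,0,-0.14,0,0,0,0.9],[0,0,-0.14,0,0,0,0.9],[0,0,-0.14,0,0,0,0.9]]'
python3 - <<'E'
from h import *
im,d=viewer.get_image("scene"); cv2.imwrite("pics/s3.png",cv2.resize(im[90:300,90:370],(784,588)))
E
```

```text
t: 9.9
ee_pos: [0.6561, -0.1398, 0.2419]
eef_rot: [-0.0, 1.0, 0.031, -0.001]
ft_force: [0.0, 0.3, 0.5]
width: 0.899
gripper_force: 0.0
```

View pics/s3.png

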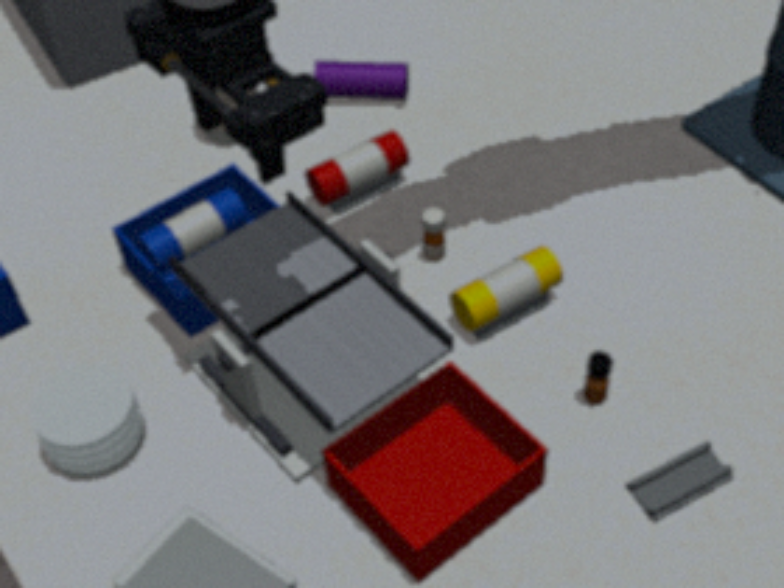

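The blue canister lies in the blue bin (195,225) and the tray is back level. Next, the red one.

```bash
python3 -m jog '[[-0.03,0.015,0,0,0,1,1],[-0.07,0.036,0,0,0,2,1],[-0.11,0.057,0,0,0,3,1],[-0.15,0.078,0,0,0,4,1],[-0.18,0.094,0,0,0,5,1],[-0.198,0.103,0,0,0,5,1],[-0.198,0.103,0,0,0,5,1],[-0.198,0.103,0,0,0,5,1],[-0.198,0.103,0,0,0,5,1]]' 30
python3 - <<'E'
from h import *
im,d=viewer.get_image("wrist"); p=viewer.camera_params("wrist"); s=state(); C=cloud(d,p)
for ce,a,m in blobs(im,"red",100):
    q=C[m&(d>0)]; print(ce.round(),a,plane(ce,p,.032)[0].round(4),np.median(q,0).round(4))
print(s["t"],s["ee_pos"].round(4),s["eef_rot"].round(4),np.round(s["joint_positions"],2))
E
```

```text
t: 10.85
ee_pos: [0.4666, -0.254, 0.2428]
eef_rot: [-0.0, 1.0, -0.011, 0.0]
ft_force: [-0.0, 0.0, 0.2]
width: 0.997
gripper_force: 0.0
[507. 108.] 267 [ 0.5205 -0.5174  0.032 ] [ 0.5288 -0.4234  0.1599]
[261. 122.] 1277 [ 0.5114 -0.2582  0.032 ] [ 0.5133 -0.258   0.052 ]
[260. 199.] 923 [ 0.4256 -0.2546  0.032 ] [ 0.4322 -0.2547  0.0523]
10.9 [ 0.4665 -0.254   0.2427] [-2.000e-04  9.999e-01 -1.130e-02  3.000e-04] [ 0.55  0.34 -0.17  1.84  0.07  0.97 -1.24]
```

Red bands at wrist pixels (261,122) and (260,199): centre (0.472,-0.256), top 0.052, matching its size; the 267-pixel blob (507,108) is the bottle cap.

```bash
python3 -m jog '[[0.005,0.002,0,0,0,1.1,1],[0.005,0.002,0.03,0,0,1.1,1],[0.005,0.002,0.06,0,0,1.1,1],[0.005,0.002,0.09,0,0,1.1,1],[0.005,0.002,0.12,0,0,1.1,1],[0.005,0.002,0.15,0,0,1.1,1],[0.005,0.002,0.178,0,0,1.1,1],[0.005,0.002,0.199,0,0,1.1,1],[0.005,0.002,0.214,0,0,1.1,1],[0.005,0.002,0.2245,0,0,1.1,1],[0.005,0.002,0.2245,0,0,1.1,1],[0.005,0.002,0.2245,0,0,1.1,1]]' 30
python3 -m jog '[[0,0,0,0,0,0,0.4],[0,0,0,0,0,0,0.4],[0,0,0,0,0,0,0.4],[0,0,0,0,0,0,0.4],[0,0,0,0,0,0,0.4],[0,0,0,0,0,0,0.4],[0,0,0,0,0,0,0.4],[0,0,0,0,0,0,0.4]]' 30
```

```text
t: 12.1
ee_pos: [0.4707, -0.2574, 0.0187]
eef_rot: [0.0, 1.0, -0.022, 0.0]
ft_force: [-0.6, 0.3, 0.7]
width: 1.003
gripper_force: 0.0
t: 12.9
ee_pos: [0.4702, -0.2565, 0.0183]
eef_rot: [-0.0, 1.0, -0.022, -0.0]
ft_force: [0.1, 3.7, 3.0]
width: 0.489
gripper_force: 29.9
```

```bash
python3 -m jog '[[0,0,-0.01,0,0,0,0.4],[0,0,-0.03,0,0,0,0.4],[0,0,-0.06,0,0,0,0.4],[0,0,-0.1,0,0,0,0.4],[0,0,-0.14,0,0,0,0.4],[0,0,-0.175,0,0,0,0.4],[0,0,-0.19,0,0,0,0.4],[0,0,-0.19,0,0,0,0.4]]'
python3 -m jog '[[0.01,-0.015,0,0,0,-1,0.4],[0.028,-0.043,0,0,0,-2,0.4],[0.048,-0.074,0,0,0,-3,0.4],[0.068,-0.105,0,0,0,-4,0.4],[0.088,-0.137,0,0,0,-5,0.4],[0.108,-0.168,0,0,0,-6,0.4],[0.128,-0.2,0,0,0,-6,0.4],[0.146,-0.228,0,0,0,-6,0.4],[0.16,-0.249,0,0,0,-6,0.4],[0.168,-0.261,0,0,0,-6,0.4],[0.168,-0.261,0,0,0,-6,0.4],[0.168,-0.261,0,0,0,-6,0.4]]'
python3 tray.py pics/w4.png
```

```text
t: 13.7
ee_pos: [0.4712, -0.2585, 0.211]
eef_rot: [0.001, 1.0, -0.022, 0.002]
ft_force: [-0.1, 0.4, -2.1]
width: 0.494
gripper_force: 29.9
t: 14.9
ee_pos: [0.6485, -0.0048, 0.2071]
eef_rot: [0.0, 1.0, 0.03, -0.001]
ft_force: [-0.0, -0.2, -1.7]
width: 0.494
gripper_force: 29.9
14.95 [ 0.6485 -0.0057  0.2075] [ 6.000e-04  9.996e-01  2.960e-02 -9.000e-04] [ 0.23002788 -1.09602507 -2.67185666]
face z 0.0955743799178772 30884 x [0.5905809  0.72555174] y [-0.19588618  0.05131594]
ridge 1140 [ 0.66106546 -0.07146561  0.10325949] slope deg 3.2446927771790035 y at x=.652 -0.0719795460728291
```

View pics/w4.png

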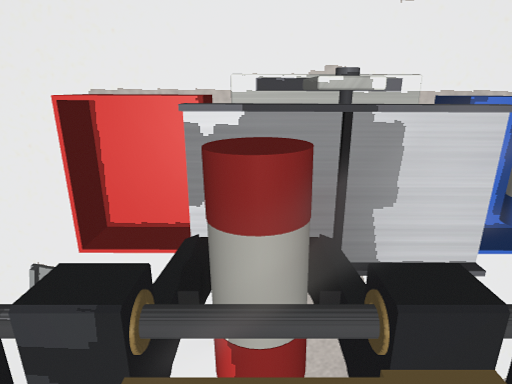

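The red canister is held straight (258,240), left of the ridge (345,160), over the red half of the level tray. Lowering.

```bash
python3 -m jog '[[0,-0.0015,0.01,0,0,0,0.4],[0,-0.0015,0.03,0,0,0,0.4],[0,-0.0015,0.05,0,0,0,0.4],[0,-0.0015,0.07,0,0,0,0.4],[0,-0.0015,0.083,0,0,0,0.4],[0,-0.0015,0.091,0,0,0,0.4],[0,-0.0015,0.096,0,0,0,0.4],[0,-0.0015,0.099,0,0,0,0.4],[0,-0.0015,0.101,0,0,0,0.4],[0,-0.0015,0.102,0,0,0,0.4],[0,-0.0015,0.103,0,0,0,0.4],[0,-0.0015,0.103,0,0,0,0.4],[0,-0.0015,0.103,0,0,0,0.4],[0,-0.0015,0.103,0,0,0,0.4]]'
```

```text
t: 16.35
ee_pos: [0.6495, -0.0024, 0.1054]
eef_rot: [0.0, 1.0, 0.03, 0.0]
ft_force: [0.1, 0.4, -1.9]
width: 0.491
gripper_force: 29.9
```

```bash
python3 -m jog '[[0,0,0.0005,0,0,0,0.4],[0,0,0.001,0,0,0,0.4],[0,0,0.0015,0,0,0,0.4],[0,0,0.0015,0,0,0,0.4],[0,0,0.0015,0,0,0,0.4]]'; python3 -m jog '[[0,0,0,0,0,0,0.4]]'
```

```text
t: 16.85
ee_pos: [0.6493, -0.0024, 0.1037]
eef_rot: [-0.0, 1.0, 0.03, -0.0]
ft_force: [-0.5, -0.8, -2.6]
width: 0.493
gripper_force: 29.9
t: 16.95
ee_pos: [0.6494, -0.0024, 0.1037]
eef_rot: [-0.0, 1.0, 0.03, 0.0]
ft_force: [0.5, -0.6, -2.9]
width: 0.496
gripper_force: 29.9
```

```bash
python3 -m jog '[[0,0,0,0,0,0,0.9],[0,0,0,0,0,0,0.9]]'; python3 -m jog '[[0,0,-0.02,0,0,0,0.9],[0,0,-0.06,0,0,0,0.9],[0,0,-0.105,0,0,0,0.9],[0,0,-0.15,0,0,0,0.9],[0,0,-0.16,0,0,0,0.9],[0,0,-0.16,0,0,0,0.9],[0,0,-0.16,0,0,0,0.9],[0,0,-0.16,0,0,0,0.9],[0,0,-0.16,0,0,0,0.9],[0,0,-0.16,0,0,0,0.9],[0,0,-0.16,0,0,0,0.9],[0,0,-0.16,0,0,0,0.9],[0,0,-0.16,0,0,0,0.9],[0,0,-0.16,0,0,0,0.9],[0,0,-0.16,0,0,0,0.9],[0,0,-0.16,0,0,0,0.9]]'
python3 - <<'E'
from h import *
im,d=viewer.get_image("scene"); cv2.imwrite("pics/s5.png",cv2.resize(im[60:340,60:433],(784,588)))
E
```

```text
t: 17.15
ee_pos: [0.6497, -0.0022, 0.1041]
eef_rot: [-0.0, 1.0, 0.03, 0.0]
ft_force: [-0.2, 0.3, -0.2]
width: 0.646
gripper_force: 0.0
t: 18.75
ee_pos: [0.6493, -0.0024, 0.2637]
eef_rot: [0.0, 1.0, 0.03, 0.0]
ft_force: [-0.3, -0.7, 0.2]
width: 0.898
gripper_force: 0.0
```

View pics/s5.png

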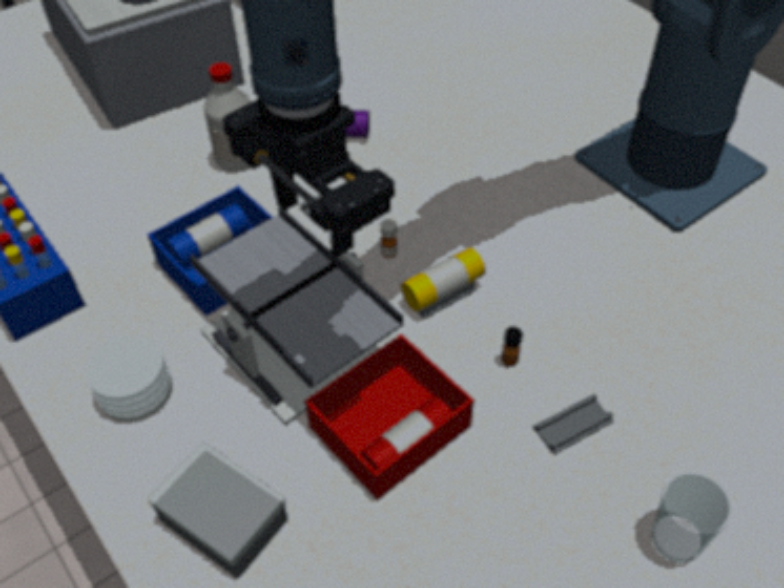

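The red canister lies in the red bin (400,435) and the blue one in the blue bin (210,233). The tray is level, and the yellow canister, vials, beaker and bottle are in place. Handing in.

```bash
python3 -c "
from bench import ticket
print(ticket.sign_off())"
```

```text
the job is handed in; nothing more can be done
None
```

The blue canister went into the blue bin first, then the red one into the red bin, each tipped in by its own weight, and the job was handed in at about 19 s; the last picture showed the tray level and the yellow canister, vials, beaker and bottle where they stood.

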